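# Load a kiln shelf with jars in order of height

### The job

Load the kiln shelf for the glaze firing: stand the four glazed jars upright, one in the middle of each drip disc, in order of height, with the shortest next to the cone pack and the tallest at the far end of the row, so that no tall jar shades the cones. Keep the jars upright and set each one down gently, without dropping it, and do not knock the cone pack.

Things in the scene. Friction and masses are not known exactly. Their poses are not given: they have to be found in the camera images.
- jar_shortest_center (a point): the shortest of four round stoneware jars coated in the same pale dry glaze: 65 mm tall, 46 mm across, upright on the work surface at the start. Straight round wall from 8 to 53 mm above its underside, then a narrower neck with an open mouth; the bare foot is 37 mm across. The point is on its axis, half-way up (32.5 mm above its underside); z points up out of the mouth. About 140 g, give or take a third
- jar_second_center (a point): the second shortest of four round stoneware jars coated in the same pale dry glaze: 83 mm tall, 52 mm across, upright on the work surface at the start. Straight round wall from 10 to 68 mm above its underside, then a narrower neck with an open mouth; the bare foot is 42 mm across. The point is on its axis, half-way up (41.5 mm above its underside); z points up out of the mouth. About 200 g, give or take a third
- jar_third_center (a point): the second tallest of four round stoneware jars coated in the same pale dry glaze: 103 mm tall, 58 mm across, upright on the work surface at the start. Straight round wall from 12 to 84 mm above its underside, then a narrower neck with an open mouth; the bare foot is 46 mm across. The point is on its axis, half-way up (51.5 mm above its underside); z points up out of the mouth. About 280 g, give or take a third
- jar_tallest_center (a point): the tallest of four round stoneware jars coated in the same pale dry glaze: 125 mm tall, 64 mm across, upright on the work surface at the start. Straight round wall from 15 to 102 mm above its underside, then a narrower neck with an open mouth; the bare foot is 51 mm across. The point is on its axis, half-way up (62.5 mm above its underside); z points up out of the mouth. About 380 g, give or take a third
- disc_a_top (a point): one of four identical brown fired-clay drip discs, 86 mm across and 7 mm thick, lying fixed in a rough row along the kiln shelf, about 106 mm apart (between neighbours' centres); the letters say nothing of their places in the row. The point is the centre of its upper face; z up
- disc_b_top (a point): one of four identical brown fired-clay drip discs, 86 mm across and 7 mm thick, lying fixed in a rough row along the kiln shelf, about 106 mm apart (between neighbours' centres); the letters say nothing of their places in the row. The point is the centre of its upper face; z up
- disc_c_top (a point): one of four identical brown fired-clay drip discs, 86 mm across and 7 mm thick, lying fixed in a rough row along the kiln shelf, about 106 mm apart (between neighbours' centres); the letters say nothing of their places in the row. The point is the centre of its upper face; z up
- disc_d_top (a point): one of four identical brown fired-clay drip discs, 86 mm across and 7 mm thick, lying fixed in a rough row along the kiln shelf, about 106 mm apart (between neighbours' centres); the letters say nothing of their places in the row. The point is the centre of its upper face; z up
- cone_pack_center (a point): the cone pack: a pinkish clay bar 95 x 26 x 14 mm carrying a row of three slim pale grey cones, 68 mm tall in all, standing loose across one end of the shelf, about 88 mm beyond the last disc; a short round hollow kiln prop, 42 mm across and 85 mm tall, stands at the shelf's other end. The point is on the bar's centre, 7 mm above the shelf; x along the bar
- shelf: the kiln shelf: a fixed pale refractory slab 150 x 580 x 20 mm lying on two wooden battens, its upper face 48 mm above the work surface. The origin is below the slab's centre, at the height of the work surface; y runs along the slab's length and the row of discs, x across it, z up
Not all that is in view belongs to the job. Leave any blue or turquoise look-alike of the part that bears jar_tallest_center alone. What is shaped like the part that bears jar_shortest_center but purple or turquoise is not meant.

How it is judged:
By the outcome, as a careful person would: the job done as asked, in the order asked, and still so for the second after the job is handed in, with the robot touching nothing.
It also fails if it takes over 112 s, if anything falls off the work surface, if the arm or the gripper's body presses on something with over 40 N, if the wrist force passes 120 N, or if a joint passes its speed limit or range.

### The arm

A 6-joint arm with a two-finger parallel gripper is mounted at the origin on the work surface. World frame = base frame: x ahead of the robot, y to its left, z up, the work surface at z = 0. Lengths are in m, angles in rad, forces in N, time in s.
With the tool pointing down it reaches from about 0.3 to 0.825 m from the base axis. Payload 5.4 kg.
Tool frame: the origin (TCP) lies at the very end of the fingers, on their centre line; the grasp point (between the pads) lies 19 mm behind it; z points along the fingers, y is the line along which they close (so a half turn about z gives the same grasp; the last joint's range is limited). The gripper opens to 92 mm and grips with 3 to 60 N. Pads are 20 mm wide; open, the fingers measure 128 mm over their backs; the gripper's body (75 mm by 189 mm) begins 69 mm behind the grasp point.
Start: joints at [0.985, 0.158, 1.597, -0, 1.386, -0.21], TCP at [0.211, 0.535, 0.215] pointing down, gripper open.
Joint ranges: [-2.91, 2.91], [-0.94, 2.29], [0.18, 2.7], [-1.29, 4.43], [0.17, 2.64], [-3, 3]. Speed limits (rad/s): [2.57, 2.57, 3.14, 3.14, 3.14, 3.14].

### API

Orientations are given as a rotation vector (axis times angle).
In Python, from bench import arm gives the robot as it stands. The module is installed in compiled form; this text tells all that it offers.
- The arm moves only by the tool carry_out, never from a script. Its argument "targets" is a list of rows, each an object with "linear": the shift along the tool's x, y, z scaled (see below), a list of three; "rot": the turn, a rotation vector about the tool's x, y, z scaled (see below), a list of three; "hand": the gripper command: -1 is fully open, 1 is shut, values between are in proportion. In form: [{"linear": [dx, dy, dz], "rot": [wx, wy, wz], "hand": hand}, ...]. A call has 1 to 5 rows; each row is the pose to reach, as a shift and turn from the pose commanded when the call began, along the tool's axes at that moment; what a row does not reach only later rows make up. The controller multiplies each number of a shift by 0.2 m and each number of a turn by 90 degrees. A row lasts 1/10 s, in which the tool goes at most 50 mm and 8.59 degrees, less where a joint would pass 70% of its speed; a pose out of reach is approached as far as the arm can. A call with a number of a shift or a turn outside -1 to 1 is refused whole. A call with a gripper value outside its range is refused whole. The fingers move at their own pace and stop on an object; "newtons" is the grip in N (left out, the last holds). Time passes only in rows, so rows that repeat a pose let the fingers close. It gives the time, the measured TCP pose, the force, the opening and the grip force at its end, in the units of the state.
- arm.get_obs(): the state, without advancing time (a new reading comes with each control period).
- arm.grab_frame(name): name is "side" or "top" or "wrist"; returns a dict with "image" (420x560x3 uint8, blue, green, red), "z_map" (420x560 float32, m along the optical axis (not along the pixel's ray), 0 where there is no reading), "mtx" (3x3 intrinsics, pixels), "R" (3x3) and "t" (3): a world point X has camera coordinates R X + t; the wrist camera has in their place "mount" (4x4, takes a point from camera to tool coordinates, whose origin is the TCP and whose axes are the flange's). Camera axes: x right, y down, z forward; pixel columns grow to the right and rows downward; lengths in m; the calibration is good to about 2 mm. A picture is of the moment at which its call begins: read the wrist's pose just before it.
- arm.close_job(): hands the job in; it is judged then, once.
Trained networks look in a picture, given as the dict that the camera call returned (one of the last four; its "shot" number tells which), for a name from the list of things; names that differ only in an ending like _2 or _b are one class to them, and where a whole thing is asked for, a point or a joint stands for the part that bears it (a point fixed in the world has none). Each returns a list of dicts, best first, with "confidence" (0 to 1); they miss things now and then, are a little off and sometimes report something else, mostly with a low value. They report only what shows in the picture. A call takes as long as a camera call. They do not tell look-alikes from the thing itself.
- arm.trace(query, picture): "pixels" (420x560 bool, what is visible of it) and "location" ([column, row] in pixels, amid what is visible of it).
The state is a dict: "time": time; "q": joint angles; "joint_velocities": joint speeds; "joint_torque": joint torques, N m; "eef_pos": TCP position; "orientation": TCP orientation; "force": force on the tool from outside, world axes, zero at the start; "ft_torque": the same for the moment, N m; "finger_gap": finger opening in m; "grip_force": force on a finger pad.
Only numpy, scipy, OpenCV 4.12 (cv2) and the standard library are available. Lean on these libraries where they do the work, as an engineer would, in place of code of your own. Each camera call takes 0.05 s, during which the arm holds its last target. There are 200 camera calls.

## Working session

There is one attempt and no reset: what is moved stays moved. The work goes in short steps, Python scripts to look and compute and a tool call to move; the robot and the scene stay as the last step left them, time stands still between calls to the robot, and variables do not carry over. Pictures are saved under pics/ and viewed, at most 14 in all, crops included, and the job is handed in when it is done.

Besides the shell and the picture viewer there is one more tool, called after ">>>" as name(argument=value, ...) on one line, values as JSON. carry_out: Moves the arm, as the interface text tells. Its arguments: {"type":"object","properties":{"targets":{"type":"array","items":{"type":"object","properties":{"linear":{"type":"array","items":{"type":"number"}},"rot":{"type":"array","items":{"type":"number"}},"hand":{"type":"number"}}}},"newtons":{"type":"number"}},"required":["targets"]}

```bash
mkdir -p pics
cat > h.py <<'E'
import numpy as np, cv2
from bench import arm
from scipy.spatial.transform import Rotation as Ro
def world(p):
    z=p['z_map']; K=p['mtx']; v,u=np.mgrid[:420,:560]
    c=np.stack([(u-K[0,2])/K[0,0]*z,(v-K[1,2])/K[1,1]*z,z],-1)
    if 'R' in p: return (c-p['t'])@p['R']
    o=p['obs']; M=p['mount']; t=c@M[:3,:3].T+M[:3,3]
    return t@Ro.from_rotvec(o['orientation']).as_matrix().T+o['eef_pos']
def shot(n):
    o=arm.get_obs(); p=arm.grab_frame(n); p['obs']=o; return p
E
python3 - <<'E'
from h import *
o=arm.get_obs(); print({k:np.round(v,3) for k,v in o.items()})
for n in ['top','side']:
    p=shot(n); cv2.imwrite(f'pics/{n}0.png',p['image']); W=world(p); np.savez(n+'.npz',im=p['image'],W=W,z=p['z_map'])
    if 'R' in p: print(n,np.round(-p['R'].T@p['t'],3))
    for q in ['jar_shortest_center','jar_second_center','jar_third_center','jar_tallest_center','disc_a_top','cone_pack_center','shelf']:
        for r in arm.trace(q,p):
            m=r['pixels']&(p['z_map']>0); w=W[m]
            if len(w): print(n,q,round(r['confidence'],2),np.round(r['location']),m.sum(),'med',np.round(np.median(w,0),3),'lo',np.round(np.percentile(w,2,0),3),'hi',np.round(np.percentile(w,98,0),3))
E
```

```text
{'time': np.float64(0.0), 'q': array([ 0.985,  0.159,  1.598,  0.   ,  1.386, -0.21 ]), 'joint_velocities': array([ 0.   , -0.   ,  0.002, -0.001, -0.001, -0.001]), 'joint_torque': array([ 1.0000e-03, -3.8558e+01, -3.2211e+01,  7.0000e-02,  3.8000e-02,
       -0.0000e+00]), 'eef_pos': array([0.211, 0.534, 0.214]), 'orientation': array([-5.870e-01, -3.086e+00,  3.000e-03]), 'force': array([-0.558,  0.876,  0.395]), 'ft_torque': array([ 0.028, -0.008,  0.022]), 'grip_force': np.float64(0.0), 'finger_gap': np.float64(0.092)}
top [ 0.238 -0.016  1.418]
top jar_shortest_center 0.73 [397. 225.] 336 med [ 0.428 -0.325  0.044] lo [ 0.408 -0.347  0.004] hi [ 0.449 -0.306  0.068]
top jar_shortest_center 0.71 [438. 223.] 341 med [ 0.426 -0.425  0.044] lo [ 0.406 -0.448  0.008] hi [ 0.445 -0.407  0.068]
top jar_shortest_center 0.66 [419. 190.] 339 med [ 0.517 -0.382  0.044] lo [ 0.496 -0.413  0.   ] hi [ 0.541 -0.361  0.068]
top jar_second_center 0.69 [231. 216.] 364 med [0.442 0.104 0.059] lo [0.42  0.08  0.027] hi [0.466 0.125 0.086]
top jar_second_center 0.39 [260. 139.] 816 med [0.648 0.031 
[... 2311 characters left out ...]
 hi [ 0.341 -0.334  0.126]
side jar_tallest_center 0.34 [337. 198.] 417 med [0.644 0.025 0.055] lo [ 0.606 -0.012  0.049] hi [0.683 0.067 0.058]
side disc_a_top 0.68 [374. 243.] 552 med [ 0.644 -0.181  0.055] lo [ 0.611 -0.254  0.048] hi [ 0.688 -0.143  0.109]
side disc_a_top 0.39 [265. 205.] 447 med [0.438 0.086 0.056] lo [0.417 0.076 0.003] hi [0.462 0.125 0.083]
side cone_pack_center 0.86 [307. 164.] 253 med [0.647 0.218 0.062] lo [0.602 0.207 0.045] hi [0.688 0.265 0.093]
side shelf 0.73 [355. 218.] 530 med [ 0.645 -0.079  0.055] lo [ 0.606 -0.115  0.047] hi [ 0.686 -0.035  0.058]
side shelf 0.59 [356. 235.] 4778 med [ 0.617 -0.118  0.047] lo [ 0.576 -0.315  0.009] hi [0.722 0.221 0.052]
```

View pics/top0.png

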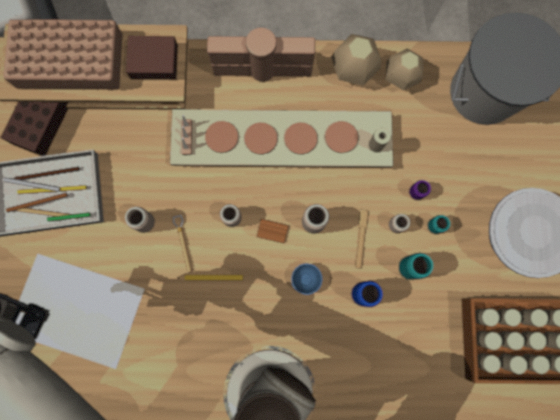

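View pics/side0.png

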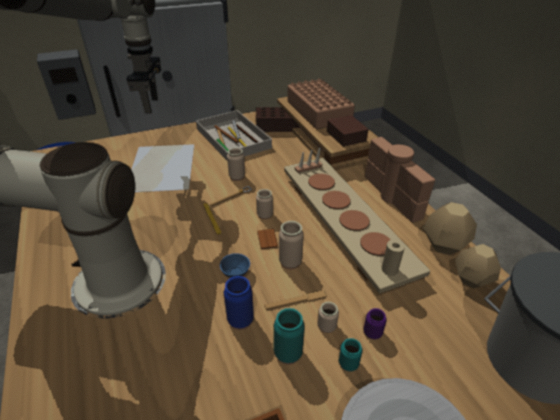

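The pale jars sit at top-view pixels (138,218) third, (231,215) second, (316,217) tallest and (400,223) shortest. The discs are at columns 222–342, the cone pack at (185,135) and the prop at (380,138). The blue, turquoise and purple look-alikes stand beside the shortest and the tallest. Next I'll refine the centres.

Run:
```python
from h import *
from scipy.optimize import least_squares
d={n:np.load(n+'.npz') for n in('top','side')}
J={'short':(.428,-.325,.065,.023,.008,.053),'second':(.442,.104,.083,.026,.010,.068),'third':(.428,.331,.103,.029,.012,.084),'tall':(.433,-.108,.125,.032,.015,.102)}
for k,(x,y,h,r,a,b) in J.items():
    for n in d:
        W=d[n]['W'].reshape(-1,3); ok=d[n]['z'].ravel()>0
        near=ok&(np.hypot(W[:,0]-x,W[:,1]-y)<r+.015)
        w=W[near&(W[:,2]>a+.006)&(W[:,2]<b-.003)]
        f=least_squares(lambda c:np.hypot(w[:,0]-c[0],w[:,1]-c[1])-r,[x,y],loss='soft_l1',f_scale=.002)
        t=W[near&(W[:,2]>h-.006)][:,:2].astype(np.float32)
        c,rr=cv2.minEnclosingCircle(t) if len(t) else ((0,0),0)
        print(k,n,'wall',len(w),np.round(f.x,4),'res',round(np.sqrt(np.mean(f.fun**2)),4),'rim',len(t),np.round(c,4),round(rr,4),'ztop',np.round(np.percentile(W[near][:,2],99),3))
for y in (.133,.031,-.075,-.18):
    for n in d:
        W=d[n]['W'].reshape(-1,3);im=d[n]['im'].reshape(-1,3).astype(int)
        m=(d[n]['z'].ravel()>0)&(np.hypot(W[:,0]-.65,W[:,1]-y)<.052)&(im[:,2]-im[:,0]>45)&(W[:,2]>.045)&(W[:,2]<.066)
        c,rr=cv2.minEnclosingCircle(W[m][:,:2].astype(np.float32))
        print('disc',y,n,m.sum(),np.round(np.mean(W[m],0),4),np.round(c,4),round(rr,4))
W=d['top']['W'];z=W[...,2]
for x0 in (.72,.74,.76,.78,.8,.82,.84):
    m=(W[...,0]>x0)&(W[...,0]<x0+.02)&(abs(W[...,1])<.35); print(x0,round(float(z[m].max()),3))
W=d['top']['W'];m=(d['top']['z']>0)&(abs(W[...,0]-.65)<.06)&(abs(W[...,1]+.275)<.04)&(z>.07);print('prop',W[m].mean(0),m.sum())
```

```text
short top wall 166 [ 0.4366 -0.3157] res 0.0082 rim 81 [ 0.4292 -0.3266] 0.0209 ztop 0.068
short side wall 287 [ 0.428  -0.3306] res 0.0046 rim 103 [ 0.4278 -0.3295] 0.0206 ztop 0.066
second top wall 199 [0.4304 0.1163] res 0.0094 rim 97 [0.4446 0.1032] 0.0234 ztop 0.086
second side wall 244 [0.4432 0.1038] res 0.0023 rim 62 [0.4421 0.1033] 0.0225 ztop 0.084
third top wall 323 [0.4213 0.3329] res 0.0101 rim 105 [0.4307 0.3348] 0.0245 ztop 0.106
third side wall 278 [0.4289 0.3336] res 0.0021 rim 60 [0.4295 0.3328] 0.0254 ztop 0.104
tall top wall 324 [ 0.4367 -0.0872] res 0.0113 rim 137 [ 0.4351 -0.1096] 0.027 ztop 0.128
tall side wall 565 [ 0.4335 -0.1107] res 0.0021 rim 122 [ 0.4326 -0.1098] 0.0282 ztop 0.126
disc 0.133 top 805 [0.6521 0.1323 0.055 ] [0.6526 0.1332] 0.044
disc 0.133 side 328 [0.6495 0.1311 0.0546] [0.6506 0.1358] 0.0489
disc 0.031 top 808 [0.6486 0.0303 0.055 ] [0.6497 0.0304] 0.0439
disc 0.031 side 396 [0.6471 0.029  0.0546] [0.6511 0.034 ] 0.0484
disc -0.075 top 809 [ 0.6498 -0.0738  0.055 ] [ 0.6512 -0.0737] 0.0444
disc -0.075 side 470 [ 0.648  -0.0749  0.0546] [ 0.6493 -0.0694] 0.0487
disc -0.18 top 805 [ 0.6543 -0.1802  0.055 ] [ 0.656  -0.1805] 0.0436
disc -0.18 side 491 [ 0.6488 -0.1782  0.0547] [ 0.6545 -0.1775] 0.0469
0.72 0.093
0.74 0.092
0.76 0.091
0.78 0.141
0.8 0.179
0.82 0.185
0.84 0.184
prop [ 0.62924318 -0.26729558  0.11811862] 344
```

>>> carry_out(targets=[{"linear": [-0.2,-0.08,0.02],"rot": [0,0,0.09],"hand": -1},{"linear": [-0.4,-0.16,0.04],"rot": [0,0,0.18],"hand": -1},{"linear": [-0.6,-0.23,0.06],"rot": [0,0,0.27],"hand": -1},{"linear": [-0.8,-0.31,0.08],"rot": [0,0,0.36],"hand": -1},{"linear": [-0.95,-0.38,0.1],"rot": [0,0,0.45],"hand": -1}])

```text
time: 1.3
eef_pos: [0.3615, 0.3928, 0.1946]
orientation: [1.628, 2.686, 0.001]
force: [-0.3, 0.5, -0.2]
finger_gap: 0.0921
grip_force: 0.0
```

```bash
cat >> h.py <<'E'
def go(x,y,z,yaw=0.):
    "units to reach TCP x,y,z with tool y at angle yaw (deg) in world, tool down"
    o=arm.get_obs(); R=Ro.from_rotvec(o['orientation']); c,s=np.cos(np.radians(yaw)),np.sin(np.radians(yaw))
    T=Ro.from_matrix(np.array([[-s,c,0],[c,s,0],[0,0,-1.]]))
    print('lin',np.round(R.inv().apply(np.array([x,y,z])-o['eef_pos'])/.2,3),'rot',np.round((R.inv()*T).as_rotvec()/(np.pi/2),3),
     'pos',np.round(o['eef_pos'],4),'F',np.round(o['force'],1),'gap',round(float(o['finger_gap']),4),'t',round(float(o['time']),2),'q6',np.round(o['q'][[0,5]],2))
E
python3 -c "
from h import *
go(.430,.333,.16)"
```

```text
lin [-0.424  0.165  0.173] rot [0.    0.    0.306] pos [0.3615 0.3928 0.1946] F [-0.3  0.5 -0.2] gap 0.0921 t 1.3 q6 [0.6  0.12]
```

>>> carry_out(targets=[{"linear": [-0.15,0.05,0.05],"rot": [0,0,0.09],"hand": -1},{"linear": [-0.3,0.11,0.1],"rot": [0,0,0.18],"hand": -1},{"linear": [-0.424,0.165,0.173],"rot": [0,0,0.27],"hand": -1},{"linear": [-0.424,0.165,0.173],"rot": [0,0,0.306],"hand": -1},{"linear": [-0.424,0.165,0.173],"rot": [0,0,0.306],"hand": -1}])

```text
time: 1.8
eef_pos: [0.4291, 0.3343, 0.1595]
orientation: [-2.215, -2.228, 0.001]
force: [-0.1, 0.2, 0.0]
finger_gap: 0.0919
grip_force: 0.0
```

```bash
python3 -c "
from h import *
go(.430,.333,.041)
p=shot('wrist');W=world(p);cv2.imwrite('pics/w1.png',p['image'])
w=W[(p['z_map']>0)&(np.hypot(W[...,0]-.43,W[...,1]-.333)<.045)&(W[...,2]>.097)&(W[...,2]<.112)]
c,r=cv2.minEnclosingCircle(w[:,:2].astype(np.float32));print(len(w),c,r)"
```

```text
lin [-0.006  0.005  0.592] rot [-0.001  0.     0.004] pos [0.4291 0.3343 0.1595] F [-0.1  0.2  0. ] gap 0.0919 t 1.8 q6 [0.44 0.43]
1323 (0.42944028973579407, 0.33536282181739807) 0.024373145774006844
```

>>> carry_out(targets=[{"linear": [0,0,0.2],"rot": [0,0,0],"hand": -1},{"linear": [0,0,0.4],"rot": [0,0,0],"hand": -1},{"linear": [0,0,0.57],"rot": [0,0,0],"hand": -1},{"linear": [0,0,0.57],"rot": [0,0,0],"hand": -1},{"linear": [0,0,0.57],"rot": [0,0,0],"hand": 1}], newtons=20)

```text
time: 2.35
eef_pos: [0.4287, 0.3356, 0.0468]
orientation: [2.211, 2.232, 0.0]
force: [0.2, -0.2, 0.7]
finger_gap: 0.086
grip_force: 0.0
```

>>> carry_out(targets=[{"linear": [0,0,0],"rot": [0,0,0],"hand": 1},{"linear": [0,0,0],"rot": [0,0,0],"hand": 1},{"linear": [0,0,0],"rot": [0,0,0],"hand": 1}])

```text
time: 2.65
eef_pos: [0.4299, 0.3356, 0.0477]
orientation: [2.212, 2.229, 0.005]
force: [0.1, -0.5, -0.7]
finger_gap: 0.062
grip_force: 0.0
```

>>> carry_out(targets=[{"linear": [0,0,0],"rot": [0,0,0],"hand": 1},{"linear": [0,0,0],"rot": [0,0,0],"hand": 1},{"linear": [0,0,0],"rot": [0,0,0],"hand": 1}])

```text
time: 2.95
eef_pos: [0.4294, 0.3355, 0.0473]
orientation: [2.213, 2.23, 0.002]
force: [-2.3, -0.1, 5.6]
finger_gap: 0.0577
grip_force: 20.0
```

```bash
python3 -c "
from h import *
go(.430,.333,.16); print(arm.get_obs()['grip_force'])"
```

```text
lin [-0.012  0.004 -0.564] rot [ 0.001 -0.001  0.005] pos [0.4294 0.3355 0.0473] F [-2.3 -0.1  5.6] gap 0.0577 t 2.95 q6 [0.44 0.43]
19.995439052581787
```

>>> carry_out(targets=[{"linear": [0,0,-0.08],"rot": [0,0,0],"hand": 1},{"linear": [0,0,-0.2],"rot": [0,0,0],"hand": 1},{"linear": [0,0,-0.35],"rot": [0,0,0],"hand": 1},{"linear": [0,0,-0.5],"rot": [0,0,0],"hand": 1},{"linear": [-0.05,0.05,-0.65],"rot": [0,0,0],"hand": 1}])

```text
time: 3.45
eef_pos: [0.4374, 0.3254, 0.1763]
orientation: [-2.21, -2.231, 0.003]
force: [0.5, 0.3, -2.8]
finger_gap: 0.0578
grip_force: 20.0
```

>>> carry_out(targets=[{"linear": [-0.1,0.06,-0.05],"rot": [0,0,0],"hand": 1},{"linear": [-0.25,0.14,-0.05],"rot": [0,0,0],"hand": 1},{"linear": [-0.42,0.23,-0.05],"rot": [0,0,0],"hand": 1},{"linear": [-0.59,0.32,-0.05],"rot": [0,0,0],"hand": 1},{"linear": [-0.76,0.4,-0.05],"rot": [0,0,0],"hand": 1}])

```text
time: 3.95
eef_pos: [0.5201, 0.1722, 0.1853]
orientation: [-2.213, -2.229, 0.001]
force: [0.5, -0.6, -3.7]
finger_gap: 0.0576
grip_force: 20.0
```

>>> carry_out(targets=[{"linear": [-0.18,0.1,0],"rot": [0,0,0],"hand": 1},{"linear": [-0.36,0.2,0],"rot": [0,0,0],"hand": 1},{"linear": [-0.54,0.3,0],"rot": [0,0,0],"hand": 1},{"linear": [-0.72,0.4,0],"rot": [0,0,0],"hand": 1},{"linear": [-0.84,0.48,0],"rot": [0,0,0],"hand": 1}])

```text
time: 4.45
eef_pos: [0.6175, 0.0037, 0.1851]
orientation: [-2.215, -2.227, 0.002]
force: [-0.1, 0.5, -2.8]
finger_gap: 0.0575
grip_force: 20.0
```

```bash
python3 -c "
from h import *
go(.649,-.0725,.102)"
```

```text
lin [-0.382  0.156  0.415] rot [-0.001  0.     0.004] pos [0.6175 0.0037 0.1851] F [-0.1  0.5 -2.8] gap 0.0575 t 4.45 q6 [-0.19 -0.19]
```

>>> carry_out(targets=[{"linear": [-0.15,0.06,0],"rot": [0,0,0],"hand": 1},{"linear": [-0.3,0.12,0.05],"rot": [0,0,0],"hand": 1},{"linear": [-0.382,0.156,0.15],"rot": [0,0,0.004],"hand": 1},{"linear": [-0.382,0.156,0.28],"rot": [0,0,0.004],"hand": 1},{"linear": [-0.382,0.156,0.34],"rot": [0,0,0.004],"hand": 1}])

```text
time: 4.95
eef_pos: [0.6468, -0.0699, 0.1141]
orientation: [-2.218, -2.218, 0.004]
force: [-0.4, 0.5, -4.0]
finger_gap: 0.0577
grip_force: 20.0
```

>>> carry_out(targets=[{"linear": [0,0,0],"rot": [0,0,0],"hand": 1},{"linear": [0,0,0],"rot": [0,0,0],"hand": 1}])

```text
time: 5.15
eef_pos: [0.6491, -0.0693, 0.1185]
orientation: [2.219, 2.223, 0.0]
force: [0.5, 0.0, -3.3]
finger_gap: 0.0578
grip_force: 20.0
```

```bash
python3 -c "
from h import *
go(.649,-.0725,.102)
W0=None
for n in('side','top'):
    p=shot(n);W=world(p)
    if n=='side':
        cv2.imwrite('pics/s2.png',cv2.resize(p['image'][150:300,280:480],None,fx=3,fy=3))
    m=(p['z_map']>0)&(np.hypot(W[...,0]-.649,W[...,1]+.073)<.045)&(W[...,2]>.08)&(W[...,2]<.2);w=W[m];print(n,len(w),np.round(w.min(0),3),np.round(w.max(0),3))
"
```

```text
lin [-0.016 -0.001  0.082] rot [0.    0.    0.001] pos [ 0.6491 -0.0693  0.1185] F [ 0.5  0.  -3.3] gap 0.0578 t 5.15 q6 [-0.29 -0.29]
side 935 [ 0.604 -0.103  0.081] [ 0.693 -0.047  0.198]Traceback (most recent call last):
  File "<string>", line 9, in <module>
    m=(p['z_map']>0)&(np.hypot(W[...,0]-.649,W[...,1]+.073)<.045)&(W[...,2]>.08)&(W[...,2]<.2);w=W[m];print(n,len(w),np.round(w.min(0),3),np.round(w.max(0),3))
                                                                                                                              ~~~~~^^^
    return umr_minimum(a, axis, None, out, keepdims, initial, where)
ValueError: zero-size array to reduction operation minimum which has no identity
```

View pics/s2.png

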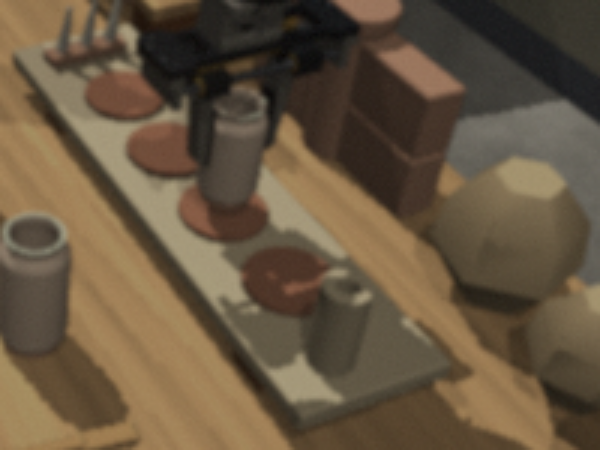

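The crop shows the third jar upright above the third disc at crop pixel (230,160), with the cone pack clear at (85,45). Lowering it now.

>>> carry_out(targets=[{"linear": [-0.01,0,0.02],"rot": [0,0,0],"hand": 1},{"linear": [-0.01,0,0.04],"rot": [0,0,0],"hand": 1},{"linear": [-0.01,0,0.055],"rot": [0,0,0],"hand": 1},{"linear": [-0.01,0,0.065],"rot": [0,0,0],"hand": 1},{"linear": [-0.01,0,0.07],"rot": [0,0,0],"hand": 1}])

```text
time: 5.75
eef_pos: [0.6488, -0.0717, 0.1036]
orientation: [-2.22, -2.222, 0.0]
force: [-0.6, 0.7, -4.0]
finger_gap: 0.0577
grip_force: 20.0
```

>>> carry_out(targets=[{"linear": [0,0,0.003],"rot": [0,0,0],"hand": 1},{"linear": [0,0,0.006],"rot": [0,0,0],"hand": 1},{"linear": [0,0,0.01],"rot": [0,0,0],"hand": 1},{"linear": [0,0,0.01],"rot": [0,0,0],"hand": 1}])

```text
time: 6.15
eef_pos: [0.6492, -0.0718, 0.1024]
orientation: [2.22, 2.223, 0.0]
force: [-0.7, -0.1, -1.3]
finger_gap: 0.0577
grip_force: 20.0
```

>>> carry_out(targets=[{"linear": [0,0,0.003],"rot": [0,0,0],"hand": 1},{"linear": [0,0,0.006],"rot": [0,0,0],"hand": 1},{"linear": [0,0,0.006],"rot": [0,0,0],"hand": 1}])

```text
time: 6.45
eef_pos: [0.6492, -0.0719, 0.1023]
orientation: [2.22, 2.223, 0.0]
force: [-4.4, 0.3, 5.6]
finger_gap: 0.0577
grip_force: 20.0
```

>>> carry_out(targets=[{"linear": [0,0,0],"rot": [0,0,0],"hand": 0.1},{"linear": [0,0,0],"rot": [0,0,0],"hand": -0.4},{"linear": [0,0,0],"rot": [0,0,0],"hand": -0.8},{"linear": [0,0,0],"rot": [0,0,0],"hand": -0.8},{"linear": [0,0,0],"rot": [0,0,0],"hand": -0.8}])

```text
time: 6.95
eef_pos: [0.6491, -0.0718, 0.1007]
orientation: [2.22, 2.223, 0.0]
force: [0.0, -1.4, 0.1]
finger_gap: 0.0822
grip_force: 0.0
```

>>> carry_out(targets=[{"linear": [0,0,-0.1],"rot": [0,0,0],"hand": -0.8},{"linear": [0,0,-0.25],"rot": [0,0,0],"hand": -0.8},{"linear": [0,0,-0.45],"rot": [0,0,0],"hand": -1},{"linear": [0,0,-0.6],"rot": [0,0,0],"hand": -1}])

```text
time: 7.35
eef_pos: [0.6495, -0.0719, 0.2232]
orientation: [2.219, 2.221, 0.002]
force: [0.7, -0.6, -0.3]
finger_gap: 0.0918
grip_force: 0.0
```

```bash
cat >> h.py <<'E'
def rim(x,y,ztop,cam='wrist',rad=.045):
    p=shot(cam);W=world(p)
    w=W[(p['z_map']>0)&(np.hypot(W[...,0]-x,W[...,1]-y)<rad)&(abs(W[...,2]-ztop)<.006)]
    if len(w)>5:
        c,r=cv2.minEnclosingCircle(w[:,:2].astype(np.float32));print('rim',cam,len(w),np.round(c,4),round(r,4),np.median(w[:,2]).round(4))
    return p
E
python3 -c "
from h import *
go(.434,-.11,.2)
rim(.649,-.074,.158); rim(.649,-.074,.158,'side')"
```

```text
lin [-0.189 -1.078  0.114] rot [0.001 0.    0.001] pos [ 0.6495 -0.0719  0.2232] F [ 0.7 -0.6 -0.3] gap 0.0918 t 7.35 q6 [-0.29 -0.3 ]
rim wrist 1229 [ 0.6495 -0.0721] 0.0245 0.1585
rim side 88 [ 0.649  -0.0764] 0.0259 0.1569
```

>>> carry_out(targets=[{"linear": [0,-0.15,0],"rot": [0,0,0],"hand": -1},{"linear": [-0.05,-0.4,0],"rot": [0,0,0],"hand": -1},{"linear": [-0.1,-0.62,0],"rot": [0,0,0],"hand": -1},{"linear": [-0.19,-0.84,0.05],"rot": [0,0,0],"hand": -1},{"linear": [-0.19,-1.0,0.1],"rot": [0,0,0],"hand": -1}])

```text
time: 7.95
eef_pos: [0.4466, -0.1109, 0.1994]
orientation: [-2.221, -2.221, 0.002]
force: [-0.1, 0.8, 0.0]
finger_gap: 0.0917
grip_force: 0.0
```

>>> carry_out(targets=[{"linear": [0,-0.078,0.05],"rot": [0,0,0],"hand": -1},{"linear": [0,-0.078,0.05],"rot": [0,0,0],"hand": -1},{"linear": [0,-0.078,0.05],"rot": [0,0,0],"hand": -1}])

```text
time: 8.25
eef_pos: [0.4337, -0.11, 0.1906]
orientation: [-2.22, -2.222, -0.0]
force: [-0.1, -0.5, -0.1]
finger_gap: 0.092
grip_force: 0.0
```

```bash
python3 -c "
from h import *
go(.434,-.11,.06)
rim(.434,-.11,.125)"
```

```text
lin [-0.     0.001  0.653] rot [ 0.    -0.     0.001] pos [ 0.4337 -0.11    0.1906] F [-0.1 -0.5 -0.1] gap 0.092 t 8.25 q6 [-0.52 -0.52]
rim wrist 1445 [ 0.4342 -0.1087] 0.027 0.1255
```

>>> carry_out(targets=[{"linear": [0.005,0,0.2],"rot": [0,0,0],"hand": -1},{"linear": [0.005,0,0.4],"rot": [0,0,0],"hand": -1},{"linear": [0.005,0,0.55],"rot": [0,0,0],"hand": -1},{"linear": [0.005,0,0.64],"rot": [0,0,0],"hand": -1},{"linear": [0.005,0,0.64],"rot": [0,0,0],"hand": 1}], newtons=25)

```text
time: 8.8
eef_pos: [0.4325, -0.1079, 0.0605]
orientation: [-2.216, -2.22, 0.002]
force: [-0.6, 0.1, 0.2]
finger_gap: 0.0856
grip_force: 0.0
```

>>> carry_out(targets=[{"linear": [0,0,0],"rot": [0,0,0],"hand": 1},{"linear": [0,0,0],"rot": [0,0,0],"hand": 1},{"linear": [0,0,0],"rot": [0,0,0],"hand": 1},{"linear": [0,0,0],"rot": [0,0,0],"hand": 1},{"linear": [0,0,0],"rot": [0,0,0],"hand": 1}])

```text
time: 9.3
eef_pos: [0.4345, -0.1097, 0.0642]
orientation: [2.218, 2.221, 0.001]
force: [-2.1, -0.6, 5.6]
finger_gap: 0.0639
grip_force: 24.9
```

>>> carry_out(targets=[{"linear": [0,0,-0.06],"rot": [0,0,0],"hand": 1},{"linear": [0,0,-0.18],"rot": [0,0,0],"hand": 1},{"linear": [-0.05,0,-0.33],"rot": [0,0,0],"hand": 1},{"linear": [-0.13,0,-0.48],"rot": [0,0,0],"hand": 1},{"linear": [-0.22,0.05,-0.6],"rot": [0,0,0],"hand": 1}])

```text
time: 9.8
eef_pos: [0.4431, -0.153, 0.1847]
orientation: [2.219, 2.223, 0.0]
force: [1.1, 0.1, -3.3]
finger_gap: 0.064
grip_force: 24.9
```

>>> carry_out(targets=[{"linear": [-0.05,0.12,-0.03],"rot": [0,0,0],"hand": 1},{"linear": [-0.1,0.28,-0.03],"rot": [0,0,0],"hand": 1},{"linear": [-0.13,0.46,-0.03],"rot": [0,0,0],"hand": 1},{"linear": [-0.13,0.64,-0.03],"rot": [0,0,0],"hand": 1},{"linear": [-0.13,0.8,-0.03],"rot": [0,0,0],"hand": 1}])

```text
time: 10.3
eef_pos: [0.6046, -0.1786, 0.1886]
orientation: [-2.22, -2.222, -0.0]
force: [0.2, -0.7, -2.5]
finger_gap: 0.0638
grip_force: 24.9
```

```bash
python3 -c "
from h import *
go(.652,-.181,.119)"
```

```text
lin [-0.012  0.237  0.348] rot [-0.    -0.     0.001] pos [ 0.6046 -0.1786  0.1886] F [ 0.2 -0.7 -2.5] gap 0.0638 t 10.3 q6 [-0.48 -0.48]
```

>>> carry_out(targets=[{"linear": [-0.01,0.1,0],"rot": [0,0,0],"hand": 1},{"linear": [-0.01,0.18,0.06],"rot": [0,0,0],"hand": 1},{"linear": [-0.01,0.22,0.15],"rot": [0,0,0],"hand": 1},{"linear": [-0.01,0.22,0.23],"rot": [0,0,0],"hand": 1},{"linear": [-0.01,0.22,0.28],"rot": [0,0,0],"hand": 1}])

```text
time: 10.8
eef_pos: [0.6461, -0.1801, 0.1305]
orientation: [-2.217, -2.22, 0.002]
force: [-0.4, 0.7, -4.5]
finger_gap: 0.0638
grip_force: 24.9
```

>>> carry_out(targets=[{"linear": [0,0,0],"rot": [0,0,0],"hand": 1},{"linear": [0,0,0],"rot": [0,0,0],"hand": 1},{"linear": [0,0,0],"rot": [0,0,0],"hand": 1}])

```text
time: 11.1
eef_pos: [0.648, -0.1811, 0.1342]
orientation: [2.219, 2.221, 0.001]
force: [0.8, 0.8, -2.3]
finger_gap: 0.064
grip_force: 24.9
```

```bash
python3 -c "
from h import *
go(.652,-.181,.119);rim(.652,-.181,.195,'side')"
```

```text
lin [0.001 0.02  0.076] rot [0.001 0.001 0.001] pos [ 0.648  -0.1811  0.1342] F [ 0.8  0.8 -2.3] gap 0.064 t 11.1 q6 [-0.45 -0.45]
rim side 143 [ 0.6511 -0.1929] 0.0425 0.1942
```

>>> carry_out(targets=[{"linear": [0,0.02,0.02],"rot": [0,0,0],"hand": 1},{"linear": [0,0.02,0.04],"rot": [0,0,0],"hand": 1},{"linear": [0,0.02,0.055],"rot": [0,0,0],"hand": 1},{"linear": [0,0.02,0.065],"rot": [0,0,0],"hand": 1},{"linear": [0,0.02,0.07],"rot": [0,0,0],"hand": 1}])

```text
time: 11.65
eef_pos: [0.6514, -0.1808, 0.1194]
orientation: [-2.22, -2.223, 0.001]
force: [-3.4, 1.0, 4.7]
finger_gap: 0.064
grip_force: 25.0
```

>>> carry_out(targets=[{"linear": [0,0,0.003],"rot": [0,0,0],"hand": 1},{"linear": [0,0,0.006],"rot": [0,0,0],"hand": 1},{"linear": [0,0,0.006],"rot": [0,0,0],"hand": 1}])

```text
time: 11.95
eef_pos: [0.6514, -0.1809, 0.1194]
orientation: [2.22, 2.223, -0.001]
force: [-5.4, 1.6, 7.5]
finger_gap: 0.0636
grip_force: 25.0
```

Contact. Releasing.

>>> carry_out(targets=[{"linear": [0,0,0],"rot": [0,0,0],"hand": -0.2},{"linear": [0,0,0],"rot": [0,0,0],"hand": -0.6},{"linear": [0,0,0],"rot": [0,0,0],"hand": -0.9},{"linear": [0,0,0],"rot": [0,0,0],"hand": -0.9},{"linear": [0,0,0],"rot": [0,0,0],"hand": -0.9}])

```text
time: 12.45
eef_pos: [0.6518, -0.1808, 0.1176]
orientation: [2.22, 2.222, 0.0]
force: [0.5, -0.5, 0.1]
finger_gap: 0.087
grip_force: 0.0
```

>>> carry_out(targets=[{"linear": [0,0,-0.1],"rot": [0,0,0],"hand": -0.9},{"linear": [0,0,-0.25],"rot": [0,0,0],"hand": -0.9},{"linear": [0,0,-0.45],"rot": [0,0,0],"hand": -1},{"linear": [0,0,-0.6],"rot": [0,0,0],"hand": -1},{"linear": [0,-0.1,-0.65],"rot": [0,0,0],"hand": -1}])

```text
time: 12.95
eef_pos: [0.6342, -0.1816, 0.2522]
orientation: [2.214, 2.218, 0.005]
force: [-0.3, 0.2, 0.7]
finger_gap: 0.0918
grip_force: 0.0
```

```bash
python3 -c "
from h import *
go(.443,.103,.16)
rim(.652,-.18,.18); rim(.649,-.18,.18,'side')"
```

```text
lin [ 1.426 -0.957  0.449] rot [0.005 0.002 0.001] pos [ 0.6342 -0.1816  0.2522] F [-0.3  0.2  0.7] gap 0.0918 t 12.95 q6 [-0.46 -0.46]
rim wrist 1377 [ 0.6512 -0.1796] 0.027 0.1806
rim side 130 [ 0.6499 -0.182 ] 0.0276 0.1786
```

Tallest placed well. Next the second jar.

>>> carry_out(targets=[{"linear": [0.1,-0.18,0],"rot": [0,0,0],"hand": -1},{"linear": [0.3,-0.33,0],"rot": [0,0,0],"hand": -1},{"linear": [0.52,-0.45,0],"rot": [0,0,0],"hand": -1},{"linear": [0.72,-0.55,0.1],"rot": [0,0,0],"hand": -1},{"linear": [0.92,-0.65,0.2],"rot": [0,0,0],"hand": -1}])

```text
time: 13.55
eef_pos: [0.5006, 0.0046, 0.2065]
orientation: [2.221, 2.222, 0.001]
force: [0.3, 0.7, -0.7]
finger_gap: 0.0919
grip_force: 0.0
```

>>> carry_out(targets=[{"linear": [0.2,-0.12,0.08],"rot": [0,0,0],"hand": -1},{"linear": [0.4,-0.24,0.16],"rot": [0,0,0],"hand": -1},{"linear": [0.5,-0.3,0.25],"rot": [0,0,0],"hand": -1},{"linear": [0.5,-0.3,0.25],"rot": [0,0,0],"hand": -1}])

```text
time: 13.95
eef_pos: [0.4375, 0.1053, 0.154]
orientation: [-2.212, -2.223, 0.007]
force: [0.3, -0.2, -0.1]
finger_gap: 0.092
grip_force: 0.0
```

```bash
python3 -c "
from h import *
go(.443,.103,.035)
rim(.443,.103,.083)"
```

```text
lin [-0.012  0.032  0.595] rot [-0.004 -0.001  0.003] pos [0.4375 0.1053 0.154 ] F [ 0.3 -0.2 -0.1] gap 0.092 t 13.95 q6 [-0.03 -0.04]
rim wrist 952 [0.4437 0.1058] 0.0218 0.0835
```

>>> carry_out(targets=[{"linear": [0,0.025,0.2],"rot": [0,0,0],"hand": -1},{"linear": [0,0.025,0.4],"rot": [0,0,0],"hand": -1},{"linear": [0,0.025,0.58],"rot": [0,0,0],"hand": -1},{"linear": [0,0.025,0.6],"rot": [0,0,0],"hand": -0.6},{"linear": [0,0.025,0.6],"rot": [0,0,0],"hand": 1}], newtons=18)

```text
time: 14.5
eef_pos: [0.4469, 0.1022, 0.0378]
orientation: [-2.221, -2.221, 0.001]
force: [1.0, 0.8, 0.2]
finger_gap: 0.0782
grip_force: 0.0
```

>>> carry_out(targets=[{"linear": [0,0,0],"rot": [0,0,0],"hand": 1},{"linear": [0,0,0],"rot": [0,0,0],"hand": 1},{"linear": [0,0,0],"rot": [0,0,0],"hand": 1},{"linear": [0,0,0],"rot": [0,0,0],"hand": 1},{"linear": [0,0,0],"rot": [0,0,0],"hand": 1}])

```text
time: 15.0
eef_pos: [0.4469, 0.103, 0.0389]
orientation: [2.219, 2.222, 0.001]
force: [-2.9, -0.4, 6.2]
finger_gap: 0.0516
grip_force: 18.0
```

>>> carry_out(targets=[{"linear": [0,0,-0.08],"rot": [0,0,0],"hand": 1},{"linear": [0,0,-0.2],"rot": [0,0,0],"hand": 1},{"linear": [-0.05,0,-0.35],"rot": [0,0,0],"hand": 1},{"linear": [-0.1,0.02,-0.5],"rot": [0,0,0],"hand": 1},{"linear": [-0.16,0.08,-0.6],"rot": [0,0,0],"hand": 1}])

```text
time: 15.5
eef_pos: [0.4627, 0.071, 0.1599]
orientation: [2.218, 2.222, 0.003]
force: [1.4, 0.8, -2.5]
finger_gap: 0.052
grip_force: 18.0
```

>>> carry_out(targets=[{"linear": [-0.08,0.15,0],"rot": [0,0,0],"hand": 1},{"linear": [-0.14,0.32,0],"rot": [0,0,0],"hand": 1},{"linear": [-0.19,0.5,0],"rot": [0,0,0],"hand": 1},{"linear": [-0.2,0.68,0],"rot": [0,0,0],"hand": 1},{"linear": [-0.2,0.82,0],"rot": [0,0,0],"hand": 1}])

```text
time: 16.0
eef_pos: [0.6281, 0.0306, 0.1574]
orientation: [2.221, 2.222, 0.001]
force: [1.0, -0.4, -1.7]
finger_gap: 0.0516
grip_force: 18.0
```

>>> carry_out(targets=[{"linear": [0,0.05,0.06],"rot": [0,0,0],"hand": 1},{"linear": [0,0.08,0.14],"rot": [0,0,0],"hand": 1},{"linear": [0,0.08,0.2],"rot": [0,0,0],"hand": 1},{"linear": [0,0.08,0.24],"rot": [0,0,0],"hand": 1},{"linear": [0,0.08,0.24],"rot": [0,0,0],"hand": 1}])

```text
time: 16.5
eef_pos: [0.6408, 0.0315, 0.1079]
orientation: [-2.218, -2.221, 0.003]
force: [0.6, -0.5, -2.6]
finger_gap: 0.0517
grip_force: 18.0
```

```bash
python3 -c "
from h import *
go(.648,.029,.094)"
```

```text
lin [-0.012  0.036  0.069] rot [-0.002 -0.     0.001] pos [0.6408 0.0315 0.1079] F [ 0.6 -0.5 -2.6] gap 0.0517 t 16.5 q6 [-0.14 -0.14]
```

>>> carry_out(targets=[{"linear": [-0.008,0.033,0.02],"rot": [0,0,0],"hand": 1},{"linear": [-0.008,0.033,0.035],"rot": [0,0,0],"hand": 1},{"linear": [-0.008,0.033,0.045],"rot": [0,0,0],"hand": 1},{"linear": [-0.008,0.033,0.052],"rot": [0,0,0],"hand": 1},{"linear": [-0.008,0.033,0.052],"rot": [0,0,0],"hand": 1}])

```text
time: 17.0
eef_pos: [0.6488, 0.0297, 0.0991]
orientation: [-2.22, -2.223, 0.0]
force: [0.4, -0.0, -2.4]
finger_gap: 0.0517
grip_force: 18.0
```

>>> carry_out(targets=[{"linear": [0,0,0.003],"rot": [0,0,0],"hand": 1},{"linear": [0,0,0.006],"rot": [0,0,0],"hand": 1},{"linear": [0,0,0.01],"rot": [0,0,0],"hand": 1},{"linear": [0,0,0.01],"rot": [0,0,0],"hand": 1}])

```text
time: 17.4
eef_pos: [0.6488, 0.0297, 0.0971]
orientation: [-2.22, -2.223, 0.0]
force: [-1.1, 0.5, -1.5]
finger_gap: 0.0515
grip_force: 18.0
```

>>> carry_out(targets=[{"linear": [0,0,0.003],"rot": [0,0,0],"hand": 1},{"linear": [0,0,0.006],"rot": [0,0,0],"hand": 1},{"linear": [0,0,0.009],"rot": [0,0,0],"hand": 1},{"linear": [0,0,0.009],"rot": [0,0,0],"hand": 1}])

```text
time: 17.8
eef_pos: [0.6488, 0.0297, 0.0953]
orientation: [-2.22, -2.223, 0.0]
force: [0.1, -0.0, -2.3]
finger_gap: 0.0517
grip_force: 18.0
```

>>> carry_out(targets=[{"linear": [0,0,0.003],"rot": [0,0,0],"hand": 1},{"linear": [0,0,0.005],"rot": [0,0,0],"hand": 1},{"linear": [0,0,0.005],"rot": [0,0,0],"hand": 1}])

```text
time: 18.1
eef_pos: [0.6488, 0.0296, 0.0943]
orientation: [-2.22, -2.223, 0.0]
force: [0.2, -0.4, -2.6]
finger_gap: 0.0518
grip_force: 18.0
```

>>> carry_out(targets=[{"linear": [0,0,0.003],"rot": [0,0,0],"hand": 1},{"linear": [0,0,0.006],"rot": [0,0,0],"hand": 1},{"linear": [0,0,0.006],"rot": [0,0,0],"hand": 1}])

```text
time: 18.4
eef_pos: [0.649, 0.0296, 0.0939]
orientation: [2.22, 2.223, 0.0]
force: [-3.8, -0.7, 3.2]
finger_gap: 0.0516
grip_force: 18.0
```

Contact. Releasing.

>>> carry_out(targets=[{"linear": [0,0,0],"rot": [0,0,0],"hand": 0},{"linear": [0,0,0],"rot": [0,0,0],"hand": -0.5},{"linear": [0,0,0],"rot": [0,0,0],"hand": -0.8},{"linear": [0,0,0],"rot": [0,0,0],"hand": -0.8},{"linear": [0,0,0],"rot": [0,0,0],"hand": -0.8}])

```text
time: 18.9
eef_pos: [0.649, 0.0296, 0.093]
orientation: [2.22, 2.223, 0.0]
force: [0.2, -0.3, 0.5]
finger_gap: 0.0814
grip_force: 0.0
```

>>> carry_out(targets=[{"linear": [0,0,-0.1],"rot": [0,0,0],"hand": -0.8},{"linear": [0,0,-0.25],"rot": [0,0,0],"hand": -0.8},{"linear": [0,0,-0.45],"rot": [0,0,0],"hand": -1},{"linear": [0,0,-0.6],"rot": [0,0,0],"hand": -1},{"linear": [0,-0.1,-0.65],"rot": [0,0,0],"hand": -1}])

```text
time: 19.4
eef_pos: [0.6319, 0.0291, 0.2278]
orientation: [2.215, 2.218, 0.008]
force: [0.0, -0.4, 0.4]
finger_gap: 0.0921
grip_force: 0.0
```

```bash
python3 -c "
from h import *
go(.4285,-.328,.2,90);go(.4285,-.328,.2,-90)
rim(.649,.03,.138); rim(.649,.03,.138,'side')"
```

```text
lin [-1.784 -1.02   0.132] rot [ 0.004  0.005 -0.999] pos [0.6319 0.0291 0.2278] F [ 0.  -0.4  0.4] gap 0.0921 t 19.4 q6 [-0.14 -0.15]
lin [-1.784 -1.02   0.132] rot [ 0.005 -0.004  1.001] pos [0.6319 0.0291 0.2278] F [ 0.  -0.4  0.4] gap 0.0921 t 19.4 q6 [-0.14 -0.15]
rim wrist 834 [0.6498 0.0328] 0.0219 0.1384
rim side 67 [0.6479 0.0302] 0.0225 0.1357
```

>>> carry_out(targets=[{"linear": [-0.1,-0.2,0],"rot": [0,0,0],"hand": -1},{"linear": [-0.25,-0.4,0],"rot": [0,0,0],"hand": -1},{"linear": [-0.45,-0.54,0],"rot": [0,0,0.09],"hand": -1},{"linear": [-0.65,-0.68,0],"rot": [0,0,0.18],"hand": -1},{"linear": [-0.85,-0.8,0],"rot": [0,0,0.27],"hand": -1}])

```text
time: 20.0
eef_pos: [0.4676, -0.1415, 0.222]
orientation: [-2.642, -1.698, 0.001]
force: [0.9, -0.9, -0.1]
finger_gap: 0.0917
grip_force: 0.0
```

```bash
python3 -c "
from h import *
go(.4285,-.328,.2,-90)"
```

```text
lin [-0.929  0.21   0.11 ] rot [-0.001  0.     0.727] pos [ 0.4676 -0.1415  0.222 ] F [ 0.9 -0.9 -0.1] gap 0.0917 t 20.0 q6 [-0.54 -0.11]
```

>>> carry_out(targets=[{"linear": [-0.2,0.04,0],"rot": [0,0,0.09],"hand": -1},{"linear": [-0.4,0.09,0],"rot": [0,0,0.18],"hand": -1},{"linear": [-0.6,0.14,0],"rot": [0,0,0.27],"hand": -1},{"linear": [-0.8,0.18,0],"rot": [0,0,0.36],"hand": -1},{"linear": [-0.92,0.21,0.05],"rot": [0,0,0.45],"hand": -1}])

```text
time: 20.5
eef_pos: [0.4315, -0.3289, 0.2132]
orientation: [3.067, 0.674, 0.001]
force: [0.8, -0.3, 0.8]
finger_gap: 0.0918
grip_force: 0.0
```

```bash
python3 -c "
from h import *
go(.4285,-.328,.17,-90)"
```

```text
lin [-0.012 -0.011  0.216] rot [ 0.001 -0.     0.276] pos [ 0.4315 -0.3289  0.2132] F [ 0.8 -0.3  0.8] gap 0.0918 t 20.5 q6 [-0.87  0.26]
```

>>> carry_out(targets=[{"linear": [-0.01,-0.01,0.08],"rot": [0,0,0.09],"hand": -1},{"linear": [-0.01,-0.01,0.16],"rot": [0,0,0.18],"hand": -1},{"linear": [-0.01,-0.01,0.22],"rot": [0,0,0.276],"hand": -1},{"linear": [-0.01,-0.01,0.22],"rot": [0,0,0.276],"hand": -1},{"linear": [-0.01,-0.01,0.22],"rot": [0,0,0.276],"hand": -1}])

```text
time: 21.0
eef_pos: [0.4291, -0.3245, 0.1686]
orientation: [-3.14, -0.017, 0.001]
force: [-0.0, -0.2, 0.3]
finger_gap: 0.0921
grip_force: 0.0
```

```bash
python3 -c "
from h import *
go(.4285,-.328,.024,-90)
p=rim(.4285,-.328,.065);cv2.imwrite('pics/w4.png',p['image'])"
```

```text
lin [-0.003  0.018  0.723] rot [-0.001  0.001  0.007] pos [ 0.4291 -0.3245  0.1686] F [-0.  -0.2  0.3] gap 0.0921 t 21.0 q6 [-0.87  0.69]
rim wrist 648 [ 0.4298 -0.3275] 0.0202 0.0653
```

View pics/w4.png

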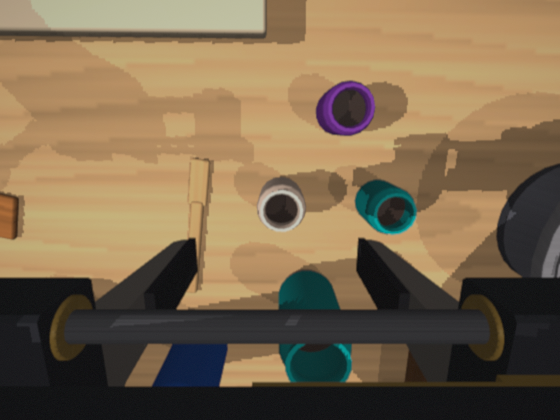

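The view shows the pale short jar at (281,206), with the turquoise one at (386,206) and the purple one at (347,108). The stick is at (198,220). I'll narrow the opening and descend.

>>> carry_out(targets=[{"linear": [-0.002,0.017,0.2],"rot": [0,0,0.007],"hand": -0.6},{"linear": [-0.002,0.017,0.38],"rot": [0,0,0.007],"hand": -0.6},{"linear": [-0.002,0.017,0.55],"rot": [0,0,0.007],"hand": -0.6},{"linear": [-0.002,0.017,0.68],"rot": [0,0,0.007],"hand": -0.6},{"linear": [-0.002,0.017,0.735],"rot": [0,0,0.007],"hand": -0.6}], newtons=15)

```text
time: 21.55
eef_pos: [0.4281, -0.327, 0.0202]
orientation: [-3.139, 0.002, 0.003]
force: [-0.3, -0.6, 0.8]
finger_gap: 0.0734
grip_force: 0.0
```

>>> carry_out(targets=[{"linear": [0,0,0],"rot": [0,0,0],"hand": -0.3},{"linear": [0,0,0],"rot": [0,0,0],"hand": 1},{"linear": [0,0,0],"rot": [0,0,0],"hand": 1},{"linear": [0,0,0],"rot": [0,0,0],"hand": 1},{"linear": [0,0,0],"rot": [0,0,0],"hand": 1}])

```text
time: 22.05
eef_pos: [0.4298, -0.3291, 0.0239]
orientation: [3.139, -0.005, 0.003]
force: [0.1, 1.4, 6.8]
finger_gap: 0.0458
grip_force: 15.0
```

>>> carry_out(targets=[{"linear": [0,0,-0.08],"rot": [0,0,0],"hand": 1},{"linear": [0,0,-0.2],"rot": [0,0,0],"hand": 1},{"linear": [0,0,-0.36],"rot": [0,0,0],"hand": 1},{"linear": [0,-0.06,-0.52],"rot": [0,0,0],"hand": 1},{"linear": [0,-0.18,-0.66],"rot": [0,0,0],"hand": 1}])

```text
time: 22.55
eef_pos: [0.429, -0.2929, 0.1561]
orientation: [3.14, -0.008, 0.002]
force: [0.7, -0.4, -1.5]
finger_gap: 0.0458
grip_force: 15.0
```

>>> carry_out(targets=[{"linear": [0,-0.18,0],"rot": [0,0,-0.08],"hand": 1},{"linear": [0,-0.36,0],"rot": [0,0,-0.16],"hand": 1},{"linear": [0,-0.55,0],"rot": [0,0,-0.24],"hand": 1},{"linear": [0,-0.74,0],"rot": [0,0,-0.32],"hand": 1},{"linear": [0,-0.93,0],"rot": [0,0,-0.4],"hand": 1}])

```text
time: 23.05
eef_pos: [0.4292, -0.1045, 0.1542]
orientation: [2.987, 0.973, 0.0]
force: [0.5, 0.2, -0.9]
finger_gap: 0.0457
grip_force: 15.0
```

```bash
python3 -c "
from h import *
go(.43,.08,.16)"
```

```text
lin [ 0.546 -0.743 -0.029] rot [ 0.    -0.    -0.599] pos [ 0.4292 -0.1045  0.1542] F [ 0.5  0.2 -0.9] gap 0.0457 t 23.05 q6 [-0.51  0.43]
```

>>> carry_out(targets=[{"linear": [0.11,-0.15,0],"rot": [0,0,-0.09],"hand": 1},{"linear": [0.22,-0.3,0],"rot": [0,0,-0.18],"hand": 1},{"linear": [0.33,-0.45,-0.03],"rot": [0,0,-0.27],"hand": 1},{"linear": [0.44,-0.6,-0.05],"rot": [0,0,-0.36],"hand": 1},{"linear": [0.54,-0.74,-0.05],"rot": [0,0,-0.45],"hand": 1}])

```text
time: 23.55
eef_pos: [0.4307, 0.0788, 0.1649]
orientation: [2.464, 1.948, 0.002]
force: [0.2, 0.6, -1.0]
finger_gap: 0.0454
grip_force: 15.0
```

```bash
python3 -c "
from h import *
go(.53,.132,.16)"
```

```text
lin [0.374 0.422 0.025] rot [ 0.001 -0.    -0.148] pos [0.4307 0.0788 0.1649] F [ 0.2  0.6 -1. ] gap 0.0454 t 23.55 q6 [-0.1   0.14]
```

>>> carry_out(targets=[{"linear": [0.08,0.09,0],"rot": [0,0,-0.05],"hand": 1},{"linear": [0.17,0.19,0],"rot": [0,0,-0.1],"hand": 1},{"linear": [0.27,0.3,0],"rot": [0,0,-0.148],"hand": 1},{"linear": [0.37,0.42,0],"rot": [0,0,-0.148],"hand": 1},{"linear": [0.37,0.42,0],"rot": [0,0,-0.148],"hand": 1}])

```text
time: 24.05
eef_pos: [0.5317, 0.1302, 0.1638]
orientation: [2.227, 2.215, 0.001]
force: [-0.7, -0.2, -2.0]
finger_gap: 0.0457
grip_force: 15.0
```

```bash
python3 -c "
from h import *
go(.651,.132,.079)"
```

```text
lin [0.012 0.596 0.425] rot [ 0.    -0.    -0.003] pos [0.5317 0.1302 0.1638] F [-0.7 -0.2 -2. ] gap 0.0457 t 24.05 q6 [0.02 0.02]
```

>>> carry_out(targets=[{"linear": [0,0.12,0],"rot": [0,0,0],"hand": 1},{"linear": [0.005,0.28,0],"rot": [0,0,0],"hand": 1},{"linear": [0.01,0.44,0],"rot": [0,0,0],"hand": 1},{"linear": [0.01,0.56,0.05],"rot": [0,0,0],"hand": 1},{"linear": [0.01,0.59,0.13],"rot": [0,0,0],"hand": 1}])

```text
time: 24.55
eef_pos: [0.6499, 0.1297, 0.1389]
orientation: [2.228, 2.212, 0.003]
force: [0.6, -0.6, -0.2]
finger_gap: 0.0458
grip_force: 15.0
```

>>> carry_out(targets=[{"linear": [0,0,0.08],"rot": [0,0,0],"hand": 1},{"linear": [0,0,0.15],"rot": [0,0,0],"hand": 1},{"linear": [0,0,0.21],"rot": [0,0,0],"hand": 1},{"linear": [0,0,0.23],"rot": [0,0,0],"hand": 1},{"linear": [0,0,0.23],"rot": [0,0,0],"hand": 1}])

```text
time: 25.05
eef_pos: [0.6469, 0.1305, 0.0914]
orientation: [-2.228, -2.213, 0.002]
force: [0.2, 0.6, -1.2]
finger_gap: 0.0459
grip_force: 15.0
```

```bash
python3 -c "
from h import *
go(.651,.132,.079)"
```

```text
lin [0.008 0.021 0.062] rot [-0.001  0.    -0.004] pos [0.6469 0.1305 0.0914] F [ 0.2  0.6 -1.2] gap 0.0459 t 25.05 q6 [0.02 0.02]
```

>>> carry_out(targets=[{"linear": [0.008,0.015,0.015],"rot": [0,0,0],"hand": 1},{"linear": [0.008,0.015,0.03],"rot": [0,0,0],"hand": 1},{"linear": [0.008,0.015,0.04],"rot": [0,0,0],"hand": 1},{"linear": [0.008,0.015,0.045],"rot": [0,0,0],"hand": 1},{"linear": [0.008,0.015,0.045],"rot": [0,0,0],"hand": 1}])

```text
time: 25.55
eef_pos: [0.6507, 0.132, 0.083]
orientation: [-2.229, -2.214, 0.0]
force: [-0.1, 0.3, -0.9]
finger_gap: 0.0456
grip_force: 15.0
```

>>> carry_out(targets=[{"linear": [0,0,0.002],"rot": [0,0,0],"hand": 1},{"linear": [0,0,0.004],"rot": [0,0,0],"hand": 1},{"linear": [0,0,0.006],"rot": [0,0,0],"hand": 1},{"linear": [0,0,0.006],"rot": [0,0,0],"hand": 1}])

```text
time: 25.95
eef_pos: [0.6508, 0.132, 0.082]
orientation: [-2.229, -2.214, 0.0]
force: [0.3, 0.3, -0.4]
finger_gap: 0.0456
grip_force: 15.0
```

>>> carry_out(targets=[{"linear": [0,0,0.004],"rot": [0,0,0],"hand": 1},{"linear": [0,0,0.008],"rot": [0,0,0],"hand": 1},{"linear": [0,0,0.011],"rot": [0,0,0],"hand": 1},{"linear": [0,0,0.011],"rot": [0,0,0],"hand": 1}])

```text
time: 26.35
eef_pos: [0.6507, 0.1319, 0.0796]
orientation: [-2.229, -2.214, 0.0]
force: [-0.4, -1.2, -1.8]
finger_gap: 0.0461
grip_force: 15.0
```

>>> carry_out(targets=[{"linear": [0,0,0.002],"rot": [0,0,0],"hand": 1},{"linear": [0,0,0.004],"rot": [0,0,0],"hand": 1},{"linear": [0,0,0.004],"rot": [0,0,0],"hand": 1}])

```text
time: 26.65
eef_pos: [0.6509, 0.1319, 0.0791]
orientation: [2.229, 2.214, 0.0]
force: [0.1, -0.4, -1.9]
finger_gap: 0.0458
grip_force: 15.0
```

>>> carry_out(targets=[{"linear": [0,0,0.003],"rot": [0,0,0],"hand": 1},{"linear": [0,0,0.005],"rot": [0,0,0],"hand": 1},{"linear": [0,0,0.005],"rot": [0,0,0],"hand": 1}])

```text
time: 26.95
eef_pos: [0.6509, 0.1319, 0.079]
orientation: [2.229, 2.214, -0.0]
force: [-3.3, -0.1, 5.1]
finger_gap: 0.046
grip_force: 15.0
```

>>> carry_out(targets=[{"linear": [0,0,0],"rot": [0,0,0],"hand": 0.1},{"linear": [0,0,0],"rot": [0,0,0],"hand": -0.3},{"linear": [0,0,0],"rot": [0,0,0],"hand": -0.7},{"linear": [0,0,0],"rot": [0,0,0],"hand": -0.7},{"linear": [0,0,0],"rot": [0,0,0],"hand": -0.7}])

```text
time: 27.45
eef_pos: [0.6508, 0.132, 0.0778]
orientation: [-2.229, -2.214, 0.0]
force: [-0.5, 0.2, -0.5]
finger_gap: 0.0758
grip_force: 0.0
```

>>> carry_out(targets=[{"linear": [0,0,-0.1],"rot": [0,0,0],"hand": -0.7},{"linear": [0,0,-0.25],"rot": [0,0,0],"hand": -0.7},{"linear": [0,0,-0.45],"rot": [0,0,0],"hand": -0.7},{"linear": [0,-0.1,-0.65],"rot": [0,0,0],"hand": -0.7},{"linear": [0,-0.25,-0.75],"rot": [0,0,0],"hand": -0.7}])

```text
time: 27.95
eef_pos: [0.6028, 0.1321, 0.2323]
orientation: [2.226, 2.21, 0.008]
force: [0.1, -0.3, 0.8]
finger_gap: 0.0782
grip_force: 0.0
```

>>> carry_out(targets=[{"linear": [0,-0.2,0],"rot": [0,0,0],"hand": -0.7},{"linear": [0,-0.4,0],"rot": [0,0,0],"hand": -0.7},{"linear": [0,-0.6,0],"rot": [0,0,0],"hand": -0.7},{"linear": [0,-0.8,0],"rot": [0,0,0],"hand": -0.7},{"linear": [0,-0.8,0],"rot": [0,0,0],"hand": -0.7}])

```text
time: 28.45
eef_pos: [0.4365, 0.1338, 0.2268]
orientation: [-2.226, -2.214, 0.003]
force: [1.0, -0.4, -0.9]
finger_gap: 0.0779
grip_force: 0.0
```

```bash
python3 -c "
from h import *
for j in ((.651,.132,.12),(.648,.03,.138),(.649,-.074,.158),(.652,-.18,.18)):
    rim(*j,'top')
p=rim(.651,.132,.12,'side');cv2.imwrite('pics/end.png',cv2.resize(p['image'][110:310,260:460],None,fx=2.8,fy=2.8))
p=shot('top');W=world(p);m=(W[...,2]>.055)&(abs(W[...,0]-.648)<.055)&(abs(W[...,1]-.222)<.03)&(p['z_map']>0);print(np.median(W[m],0))"
```

```text
rim top 91 [0.6505 0.1295] 0.0224 0.1181
rim top 100 [0.6507 0.0314] 0.0224 0.1365
rim top 121 [ 0.6501 -0.0731] 0.026 0.1568
rim top 135 [ 0.6519 -0.1805] 0.0269 0.1795
rim side 52 [0.6499 0.1277] 0.0218 0.1178
[0.65706593 0.22173037 0.06429425]
```

View pics/end.png

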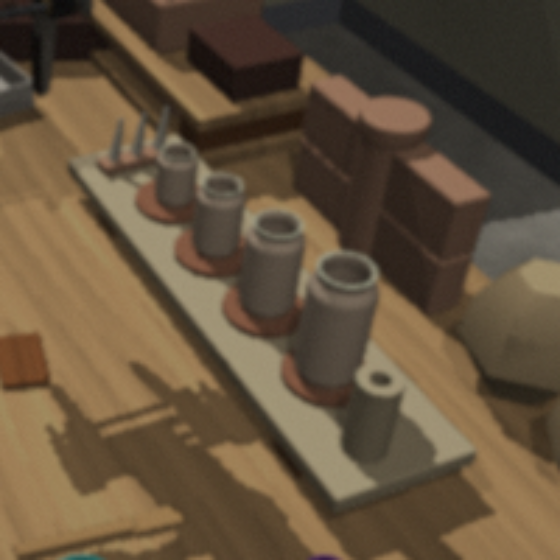

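The picture shows all four jars upright on their discs, rising from (175,180) by the cones to (340,320) by the prop. The cone pack at (130,155) hasn't moved, and each jar is within about 3 mm of its disc's centre.

```bash
python3 -c "
from bench import arm
print(arm.close_job())"
```

```text
the job is handed in; nothing more can be done
None
```

All four jars stand upright on the drip discs in height order, shortest by the cone pack and tallest at the far end, each within about 3 mm of its disc's centre; the cone pack was not touched, and the job was handed in at about 28 s.

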